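Take the spent cartridge off the air dryer

TASK

Take the spent drying cartridge off the sloping compressed-air dryer base: push its release button fully down, twist the cartridge a quarter turn anticlockwise (seen from its top) in its socket, and lift it out. Then set it down upright on its foot in the steel tray, without dropping it, and leave the coupling in the tray and the other things on the bench where they are.

Things in the scene. Friction and masses are not known exactly. Their poses are not given: they have to be found in the camera images.
- dryer_base: Fixed dryer base: aluminium plate 130 x 170 mm, 24 mm thick, sloping 0.5 rad on a steel bracket with a 150 x 170 mm foot. Origin under the foot's centre, on the bench, z up. The slope looks towards the robot (the base's own -x) and up; lower edge 44 mm, upper edge 106 mm above the bench. It may stand on the left or the right.
- socket: Round steel bayonet socket on the slope. Origin at the centre of its floor, 75 mm above the bench; z is the mount's axis, out of the socket, tilted 0.5 rad from vertical towards the base's -x; x points up the slope; the button lies along -y. Collar 82 mm across, 16 mm high, with inward lips that hold the lugs and two open slots.
- socket_mouth (a point): Centre of the collar's mouth, 16 mm up the axis from the socket's floor. The button's pin keeps the cartridge from turning until the button is down; then it turns freely, only anticlockwise (positive about z). From 72 to 92 deg of turn the lugs are in the slots and it draws straight out along z (stop at about 92 deg). Draw it out at least 25 mm along the axis before moving aside.
- release (a joint): Travel of the release button along the mount's axis into the socket plate, m: 0 up (latched), 0.010 fully down; the cartridge is free from 0.0085. Needs about 4 N, has no return spring and stays where it is left.
- release_top (a point): Centre of the top face of the release button, a black round cap 24 mm across on a thin stem. When up, it is 62 mm from the mount's axis along the socket's -y and 44 mm above the socket's floor; pushed along the socket's -z.
- cartridge_mid (a point): Centre of the cartridge, on its axis (z, foot to top), 42 mm from either end. White metal canister 84 mm high with thin steel bands, 0.25 to 0.5 kg; plain round barrel 54 mm across from 18 to 84 mm above the bottom. At the start its bottom is on the socket's floor, with about 2 mm of play. Locked, its axes are parallel to the socket's; turning shows as x leaving the socket's x.
- cartridge_foot (a point): Centre of the cartridge's flat bottom. Foot: aluminium, 48 mm across, 18 mm high, with two opposite lugs at -117 and +63 deg from the cartridge's x about its z (66 mm over the lugs, 14 mm wide, 1 to 8 mm above the bottom). It stands by itself on this foot.
- tray: Fixed open steel tray, 160 mm (its x) x 210 mm (its y), outside height 22 mm, walls and floor 4 mm (inner floor 4 mm above the bench). Origin under its centre. The brass coupling stands in the half towards its +y; the half towards -y is empty.
- coupling_mid (a point): Brass hose coupling standing in the tray, 28 mm across, 26 mm high; point at its centre. To be left alone.
- tin_mid (a point): Small grey can, 52 mm across, 55 mm high, standing behind the dryer base. Point at half height. To be left alone.
- wrench_grip (a point): Open-end wrench 150 mm long lying flat on the robot's side of the tray; point on its handle. To be left alone.
- jar_mid (a point): Amber glass jar 64 mm across, 90 mm high; point at half height. To be left alone.
- spray_mid (a point): Grey bottle with a black cap, 58 mm across, 170 mm high, at the back left; point at half height. To be left alone.
- carton_mid (a point): Cardboard box 90 x 120 x 60 mm at the back right; point at its centre. To be left alone.
- tape_mid (a point): Roll of paper tape lying flat at the left, 90 mm across, 25 mm high; point at its centre. To be left alone.
- driver_grip (a point): Screwdriver lying at the right; point on its handle. To be left alone.
Mind the look-alikes: they are no part of the job. What is shaped like the part that bears cartridge_mid but black or yellow is not meant.

How it is judged (in metres and radians):
On the way, in this order (a step that is already met when the one before it is completed fails the run):
1. the release button is pushed down (at least 8.5 of 10 mm) (value of joint release above 0.0085 m), for 0.1 s.
2. the cartridge is turned about a quarter turn (over 68 deg) while still in its socket (angle between the x axis of cartridge_mid and the x axis of socket, either way round above 1.19 rad and z of cartridge_mid in the frame of socket below 0.052 m), for 0.05 s.
3. the cartridge is drawn up out of the socket, over 20 mm along the axis (z of cartridge_mid in the frame of socket above 0.062 m), for 0.05 s.
At the end, for the whole second after the job is handed in: The cartridge stands on its foot on the tray's floor, wholly inside the walls (centre within 55 mm of the tray's centre across and 80 mm along), within 0.1 rad of upright, at rest, not leaning on the coupling; the release button is still down (x of cartridge_mid in the frame of tray between -0.055 and 0.055 m and y of cartridge_mid in the frame of tray between -0.08 and 0.08 m and z of cartridge_mid in the frame of tray between 0.042 and 0.051 m and angle between cartridge_mid's own z axis and vertical below 0.1 rad and linear speed of cartridge below 0.02 m/s and value of joint release above 0.0085 m and contact force between cartridge and coupling below 0.05 N); the robot touches nothing.
It fails at once if the cartridge is let go in the air (out of the socket, more than 10 mm above where it stands in the tray) (z of cartridge_mid in the frame of socket above 0.075 m and contact force between cartridge and anything else below 0.02 N and z of cartridge_mid in the frame of tray above 0.056 m).
It fails at once if a thing to be left alone is moved more than 30 mm (distance of any of tin_mid, wrench_grip, jar_mid, spray_mid, carton_mid, tape_mid, driver_grip, coupling_mid from where it was at the start of the episode above 0.03 m).
It fails at once if the coupling, tin, jar or bottle is tipped over (angle between any of tin_mid, jar_mid, spray_mid, coupling_mid's own z axis and vertical above 0.5 rad).
It also fails if it takes over 58 s, if anything falls off the work surface, if the arm or the gripper's body presses on something with over 40 N, if the wrist force passes 120 N, or if a joint passes its speed limit or range.

ROBOT

A 6-joint arm with a two-finger parallel gripper is mounted at the origin on the work surface. World frame = base frame: x ahead of the robot, y to its left, z up, the work surface at z = 0. Lengths are in mm, angles in rad, forces in N, time in s.
With the tool pointing down it reaches from about 350 to 1000 mm from the base axis. Payload 7.1 kg.
Tool frame: the origin (TCP) lies midway between the tips of the shut fingers; the grasp point (between the pads) lies 19 mm behind it (r.grip_point_offset is the distance from the TCP to the grasp point, in mm); z points along the fingers, y is the direction in which the jaws open and shut (so a half turn about z gives the same grasp; the last joint's range is limited). The gripper opens to 85 mm and grips with 20 to 120 N. Pads are 22 mm wide; open, the fingers measure 114 mm over their backs; the gripper's body (76 mm by 85 mm) begins 54 mm behind the grasp point. The pads swing forward as they close: fully open they stand 13 mm farther back than shut.
Start: joints at [1.103, 0.423, 1.63, -0, 1.089, -0.019], TCP at [271.145, 563.103, 231.319] pointing down, gripper open.
Joint ranges: [-3, 3], [-0.9, 2.11], [0.09, 2.58], [-1.31, 4.45], [0.11, 2.69], [-2.54, 2.54]. Speed limits (rad/s): [2.39, 2.39, 3.01, 3.14, 3.14, 3.14].

INTERFACE

Orientations are given as a rotation vector (axis times angle).
In Python, from workcell import r gives the robot as it stands.
- The arm moves only by the shell command python3 -m creep 'ROWS' [OPENING] [FORCE]. ROWS is JSON, a list of rows, each a list of 6 numbers: the shift along the tool's x, y, z in cm, then the turn, a rotation vector about the tool's x, y, z in degrees. In form: [[x, y, z, wx, wy, wz], ...]. A call has 1 to 8 rows; each row is the pose to reach, as a shift and turn from the pose commanded when the call began, along the tool's axes at that moment; what a row does not reach only later rows make up. A row lasts 1/12 s, in which the tool goes at most 41.7 mm and 7.16 degrees, less where a joint would pass 70% of its speed; a pose out of reach is approached as far as the arm can. A call with a gripper value outside its range is refused whole. OPENING is the opening, from 0 (shut) to 1 (fully open), set as the call begins (- or left out, the last holds). The fingers move at their own pace and stop on an object; FORCE is the grip in N (left out, the last holds). Time passes only in rows, so rows that repeat a pose let the fingers close. It gives the time, the measured TCP pose, the force and the opening at its end, in the units of the state.
- r.read_state(): the state, without advancing time (a new reading comes with each control period).
- r.read_camera(name): name is "scene" or "top" or "wrist"; returns a dict with "img" (384x512x3 uint8, red, green, blue), "fovy" (degrees; the focal length in pixels is half the picture's height over the tangent of half this angle, whatever the lens; pixels are square), "cx", "cy" (the principal point, pixels), "position" and "orientation" of the camera in the world. Camera axes: x right, y down, z forward; pixel columns grow to the right and rows downward; lengths in mm; the calibration is good to about 2 mm. The wrist camera is an equidistant fisheye: a pixel r from the principal point sees the ray r / f radians off the axis. A picture is of the moment at which its call begins. There is no depth.
- r.hand_in(): hands the job in, once; it reports no verdict.
Trained networks look in a picture, given as the dict that the camera call returned (one of the last four; its "shot" number tells which), for a name from the list of things; names that differ only in an ending like _2 or _b are one class to them, and where a whole thing is asked for, a point or a joint stands for the part that bears it (a point fixed in the world has none). Each returns a list of dicts, best first, with "p" (0 to 1); they miss things now and then, are a little off and sometimes report something else, mostly with a low value. They report only what shows in the picture. A call takes as long as a camera call. They do not tell look-alikes from the thing itself.
- r.spot_in(picture, label): "at" ([column, row] in pixels, amid what is visible of it).
- r.outline_of(picture, label): "pixels" (384x512 bool, what is visible of it) and "at" ([column, row] in pixels, amid what is visible of it).
The state is a dict: "time_s": time; "qpos": joint angles; "qvel": joint speeds; "effort": joint torques, N m; "eef_pos": TCP position; "tcp_rot": TCP orientation; "force": force on the tool from outside, world axes, zero at the start; "torque": the same for the moment, N m; "grip_width": finger opening in mm.
Only numpy, scipy, OpenCV 4.12 (cv2) and the standard library are available. Lean on these libraries where they do the work, as an engineer would, in place of code of your own. Each camera call takes 0.05 s, during which the arm holds its last target.

## Working session

There is one attempt and no reset: what is moved stays moved. The work goes in short steps, Python scripts to look and compute and a shell command to move; the robot and the scene stay as the last step left them, time stands still between calls to the robot, and variables do not carry over. Pictures are saved under pics/ and viewed, and the job is handed in when it is done.

```bash
ls -la; mkdir -p pics; python3 - <<'E'
from workcell import r
import cv2
s=r.read_state()
for k,v in s.items(): print(k,v)
for n in ("scene","top","wrist"):
    p=r.read_camera(n)
    print(n,{k:v for k,v in p.items() if k!="img"})
    cv2.imwrite(f"pics/{n}0.png",p["img"][:,:,::-1])
    if n!="wrist":
        for l in ["dryer_base","socket","release_top","cartridge_mid","tray","coupling_mid","tin_mid","wrench_grip","jar_mid"]:
            print(l,[(round(d["p"],2),[round(float(x)) for x in d["at"]]) for d in r.spot_in(p,l)[:3]])
print(r.grip_point_offset)
E
```

```text
total 12
drwxr-xr-x  3 agent agent 4096 Dec  7 09:33 .
drwxr-xr-x 23 root  root  4096 Dec  7 09:33 ..
drwxr-xr-x  2 agent agent 4096 Dec  7 09:33 pics
time_s 0.0
qpos [ 1.10301456e+00  4.23860670e-01  1.63071638e+00 -3.98739955e-05
  1.08859091e+00 -1.90116958e-02]
qvel [-0.00097311  0.00039312  0.00281634 -0.00148895  0.00059006  0.00159116]
effort [ 1.19682511e-03 -5.57372332e+01 -2.81746423e+01  1.75884825e-04
  7.11039116e-03  2.71885801e-05]
eef_pos [270.90102211 562.61583603 230.5229444 ]
tcp_rot [-6.98920494e-01 -3.06250531e+00  2.41465406e-03]
force [-0.36343369 -0.56530428 -0.37003273]
torque [-0.00366751 -0.05090344  0.03943861]
grip_width 85.31603148644979
scene {'fovy': 46.84846262146199, 'cx': 254.46163793185275, 'cy': 194.601133061567, 'position': array([ 984.07005374, -565.53482985, 1131.74514001]), 'orientation': array([-2.42880996, -0.83158201,  0.24555748]), 'shot': 1}
dryer_base [(0.56, [214, 259])]
socket [(0.86, [201, 252]), (0.63, [325, 227])]
release_top [(0.17, [326, 226])]
cartridge_mid [(0.77, [235, 201]), (0.73, [182, 211]), (0.65, [204, 236])]
tray [(0.91,
[... 399 characters left out ...]
674,  2.11824706, -0.18457947]), 'shot': 2}
dryer_base [(0.69, [314, 195])]
socket [(0.63, [315, 196])]
release_top [(0.45, [320, 210])]
cartridge_mid [(0.77, [301, 245]), (0.62, [321, 204]), (0.61, [262, 219])]
tray [(0.82, [203, 186]), (0.23, [137, 238])]
coupling_mid [(0.61, [207, 219])]
tin_mid [(0.48, [240, 147]), (0.45, [306, 172])]
wrench_grip [(0.52, [208, 224]), (0.28, [313, 193])]
jar_mid [(0.74, [201, 220]), (0.53, [240, 142]), (0.26, [312, 198])]
wrist {'fovy': 65.70646984690485, 'cx': 255.49782951162163, 'cy': 194.7702794379777, 'position': array([213.04288165, 590.87725484, 373.46997331]), 'orientation': array([2.4674946 , 1.54804382, 0.20313497]), 'shot': 3}
18.700000000000003
```

```bash
python3 - <<'E'
import cv2
for n in ("scene","top"):
    im=cv2.imread(f"pics/{n}0.png")
    c=im[110:310,120:390] if n=="scene" else im[110:280,120:360]
    cv2.imwrite(f"pics/{n}0c.png",cv2.resize(c,None,fx=2.9,fy=2.9,interpolation=cv2.INTER_CUBIC))
E
```

```text
(no output)
```

View pics/scene0.png

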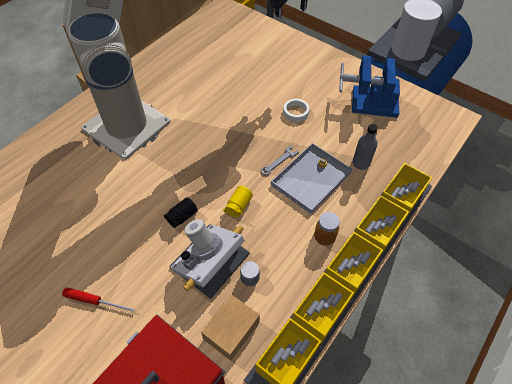

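View pics/scene0c.png

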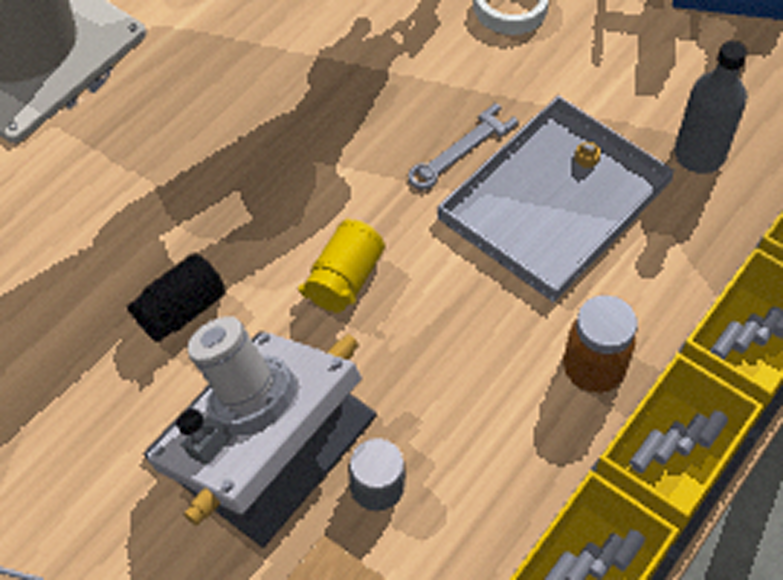

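View pics/top0c.png

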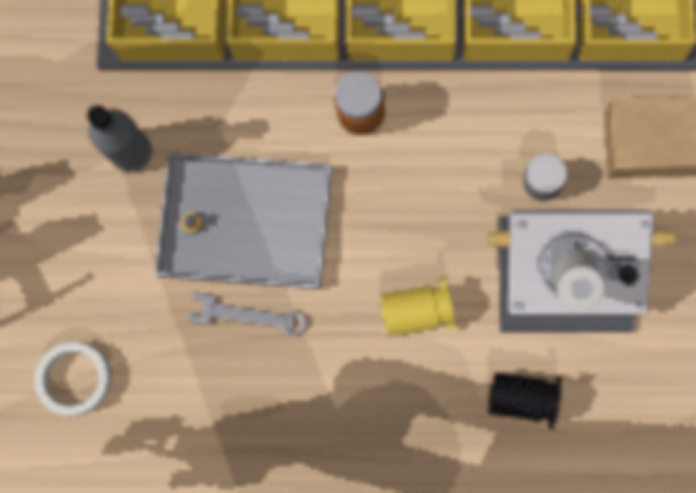

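View pics/wrist0.png

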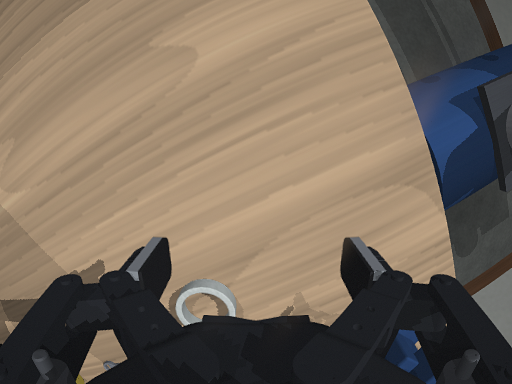

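```bash
cat > h.py <<'E'
import numpy as np, cv2
from scipy.spatial.transform import Rotation as R
def f(p): return p["img"].shape[0]/2/np.tan(np.radians(p["fovy"])/2) if "img" in p else 192/np.tan(np.radians(p["fovy"])/2)
def Rm(p): return R.from_rotvec(p["orientation"]).as_matrix()
def proj(p,X,fish=False):
    X=np.atleast_2d(X); c=(X-p["position"])@Rm(p)
    if fish:
        rr=np.hypot(c[:,0],c[:,1]); th=np.arctan2(rr,c[:,2]); k=f(p)*th/np.maximum(rr,1e-9)
        return np.c_[c[:,0]*k+p["cx"],c[:,1]*k+p["cy"]]
    return np.c_[c[:,0]/c[:,2]*f(p)+p["cx"],c[:,1]/c[:,2]*f(p)+p["cy"]]
def ray(p,uv,fish=False):
    a=(uv[0]-p["cx"])/f(p); b=(uv[1]-p["cy"])/f(p)
    if fish:
        th=np.hypot(a,b); s=np.sin(th)/max(th,1e-9); d=np.array([a*s,b*s,np.cos(th)])
    else: d=np.array([a,b,1.])
    return Rm(p)@d
def onz(p,uv,z,fish=False):
    d=ray(p,uv,fish); return p["position"]+d*(z-p["position"][2])/d[2]
def sock(x,y,yaw,z=75):
    # socket frame rotation: base yaw, z tilted 0.5 toward -x, x up slope
    Rb=R.from_euler('z',yaw)*R.from_euler('y',-0.5)
    return np.array([x,y,z]),Rb.as_matrix()
C={"scene":{'fovy': 46.84846262146199, 'cx': 254.46163793185275, 'cy': 194.601133061567, 'position': np.array([ 984.07005374, -565.53482985, 1131.74514001]), 'orientation': np.array([-2.42880996, -0.83158201,  0.24555748])},
"top":{'fovy': 49.525398595342025, 'cx': 260.41713726535977, 'cy': 193.4754689388495, 'position': np.array([ 318.15885824,  -24.73587148, 1520.85041763]), 'orientation': np.array([-2.12539674,  2.11824706, -0.18457947])}}
E
python3 - <<'E'
import cv2
from h import *
a=cv2.imread("pics/scene0.png")[215:300,160:255]; cv2.imwrite("pics/s1.png",cv2.resize(a,None,fx=7,fy=7,interpolation=cv2.INTER_CUBIC))
a=cv2.imread("pics/top0.png")[175:230,285:365]; cv2.imwrite("pics/t1.png",cv2.resize(a,None,fx=9,fy=9,interpolation=cv2.INTER_CUBIC))
a=cv2.imread("pics/top0.png")[155:225,165:245]; cv2.imwrite("pics/t2.png",cv2.resize(a,None,fx=8,fy=8,interpolation=cv2.INTER_CUBIC))
print(onz(C["top"],(318,205),130))
E
```

```text
[ 535.63800497 -206.37120226  130.        ]
```

View pics/s1.png

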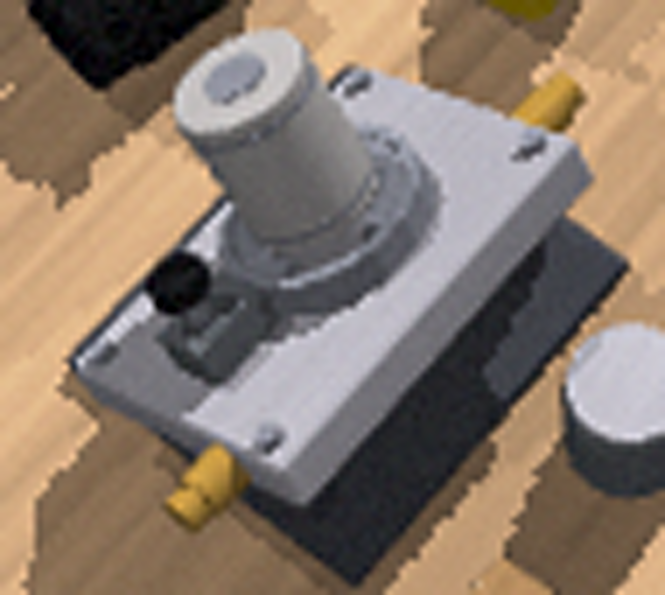

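View pics/t1.png

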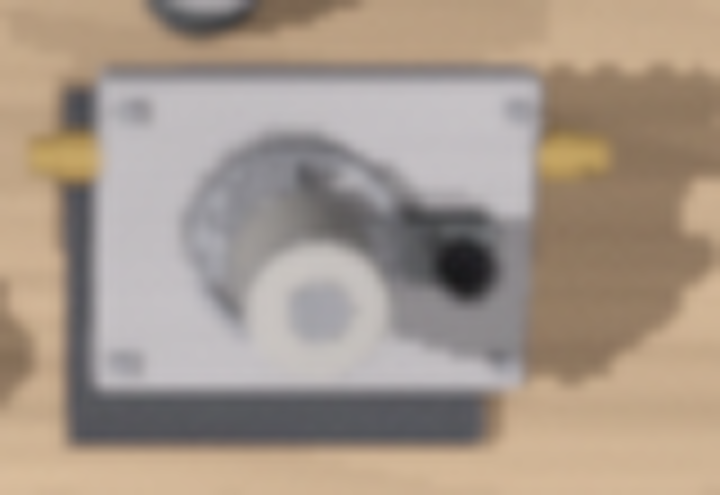

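View pics/t2.png

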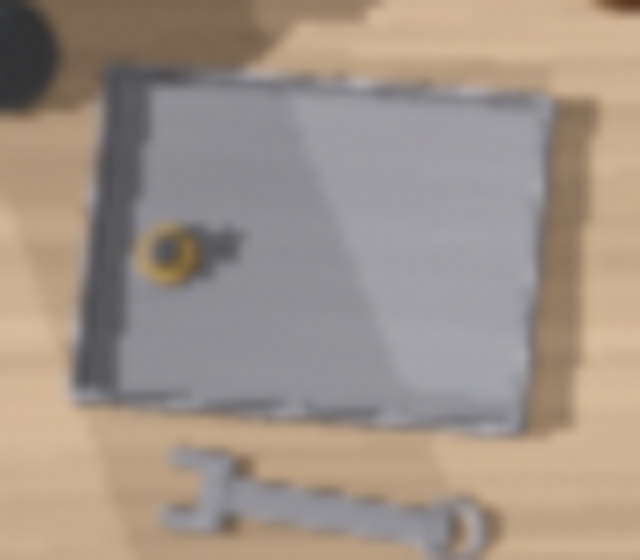

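```bash
python3 - <<'E'
from h import *
from scipy.optimize import least_squares
L=np.array([[0,0,84],[0,-62,44],[-65,-85,0],[-65,85,0],[65,-85,0],[65,85,0]],float)
u=lambda pts,s,ox,oy:(np.array(pts,float)+.5)/s-.5+[ox,oy]
S=u([(240,83),(184,275),(75,362),(345,65),(293,470),(580,150)],7,160,215)
T=u([(319,310),(465,266),(522,385),(97,388),(542,75),(97,70)],9,285,175)
def res(q,sep=False):
    o,M=sock(*q[:3]); X=L@M.T+o
    # per-camera small pixel offset tolerance
    a=proj(C["scene"],X)-S; b=proj(C["top"],X)-T
    return np.r_[a.ravel(),b.ravel()]
s=least_squares(res,[560,-210,0,75],loss='soft_l1'); print(s.x); print(res(s.x).reshape(2,6,2).round(1))
s2=least_squares(lambda q:res(np.r_[q,75]),[560,-210,0],loss='soft_l1'); print(s2.x)
o,M=sock(*s2.x); print((L@M.T+o).round(1)); print(M.round(3))
# tray
Tt=u([(110,68),(550,97),(523,432),(75,402)],8,165,155)
P=np.array([onz(C["top"],t,22) for t in Tt]); print(P.round(1),P.mean(0)); 
print(np.linalg.norm(P[1]-P[0]),np.linalg.norm(P[3]-P[0]))
y=P[0]-P[1]; print("tray y dir",np.degrees(np.arctan2(y[1],y[0])))
print("coupling",onz(C["top"],u([(168,254)],8,165,155)[0],26))
for n,uv,z in [("jar",(244,145),90),("spraycap",(154,150),170),("yellow",(264,217),30)]: print(n,onz(C["top"],uv,z))
E
```

```text
[ 5.61782610e+02 -2.15582578e+02  4.23570064e-03  7.50000000e+01]
[[[-1.8  1.6]
  [-3.   2. ]
  [ 0.1 -0.1]
  [ 3.  -1.3]
  [-1.1 -0.3]
  [ 0.7 -2.5]]

 [[ 1.6 -0.7]
  [ 2.   0.1]
  [-0.9 -0.1]
  [-1.4 -0.3]
  [-1.  -0.6]
  [-0.6  0.1]]]
[ 5.61782646e+02 -2.15582723e+02  4.23541106e-03]
[[ 521.5 -215.8  148.7]
 [ 541.  -277.7  113.6]
 [ 505.1 -300.8   43.8]
 [ 504.4 -130.8   43.8]
 [ 619.2 -300.3  106.2]
 [ 618.5 -130.3  106.2]]
[[ 0.878 -0.004 -0.479]
 [ 0.004  1.    -0.002]
 [ 0.479  0.     0.878]]
[[708.8 295.   22. ]
 [695.4  90.2  22. ]
 [538.5 100.   22. ]
 [551.7 304.7  22. ]] [623.61391924 197.47578531  22.        ]
205.29816985785195 157.3997901525371
tray y dir 86.24019740920133
coupling [619.91283208 264.00652939  26.        ]
jar [758.09600457  48.0158893   90.        ]
spraycap [715.51273311 347.41772324 170.        ]
yellow [506.96420049 -24.10117481  30.        ]
```

```bash
python3 - <<'E'
from h import *
from scipy.optimize import least_squares
L=np.array([[0,0,84],[0,-62,44],[-65,-85,0],[-65,85,0],[65,-85,0],[65,85,0]],float)
u=lambda pts,s,ox,oy:(np.array(pts,float)+.5)/s-.5+[ox,oy]
S=u([(240,83),(184,275),(75,362),(345,65),(293,470),(580,150)],7,160,215)
T=u([(319,310),(465,266),(522,385),(97,388),(542,75),(97,70)],9,285,175)
def res(q):
    o,M=sock(*q[:3]); l=L.copy(); l[2:,0]+=q[3]; l[2:,1]+=q[4]; l[2:,2]+=q[5]; X=l@M.T+o
    a=proj(C["scene"],X)-S; b=proj(C["top"],X)-T
    return np.r_[a.ravel(),b.ravel(),(q[5])*.1,q[3]*.1]
s2=least_squares(res,[560,-210,0,0,0,0]); q=s2.x; print(q); print(res(q)[:-2].reshape(2,6,2).round(1))
o,M=sock(*q[:3]); print((L@M.T+o).round(1))
print("plate corners z",)
E
```

```text
[ 5.61834304e+02 -2.08151487e+02  1.59235964e-02 -1.42221516e+00
 -1.04055230e+01 -1.57421151e+00]
[[[ 0.1 -0.3]
  [-0.8  0.1]
  [-0.6  1.4]
  [ 1.9 -0.3]
  [-1.4  0.9]
  [-0.2 -1.8]]

 [[-0.5 -0.7]
  [-0.1 -0.1]
  [-0.  -0.2]
  [-0.4  0.1]
  [-0.5 -0.6]
  [-0.   0.6]]]
[[ 521.6 -208.8  148.7]
 [ 541.7 -270.5  113.6]
 [ 506.2 -294.    43.8]
 [ 503.4 -124.1   43.8]
 [ 620.2 -292.2  106.2]
 [ 617.5 -122.3  106.2]]
plate corners z
```

```bash
cat >> h.py <<'E'
SO=[562.,-208.,0.016]
def tool_in_socket(off, phi=0, q=None):
    """TCP at socket-frame off; tool z=-sz; phi deg about socket +z from jaws along slope"""
    o,M=sock(*(q or SO)); T=M@R.from_euler('z',phi,degrees=True).as_matrix()@np.array([[0,1,0],[1,0,0],[0,0,-1.]])
    return o+M@np.array(off,float),T
def delta(s,P,T):
    A=R.from_rotvec(s["tcp_rot"]); d=A.inv().apply(P-s["eef_pos"])/10
    w=(A.inv()*R.from_matrix(T)).as_rotvec(degrees=True)
    print("row",np.r_[d,w].round(2).tolist(),"dist",np.linalg.norm(d)*10,"ang",np.linalg.norm(w))
def insock(s,q=None):
    o,M=sock(*(q or SO)); A=R.from_rotvec(s["tcp_rot"]).as_matrix()
    L=M.T@A
    print("sock pos",(M.T@(s["eef_pos"]-o)).round(1),"tilt deg",np.degrees(np.arccos(-L[2,2])).round(2),"jaw ang",np.degrees(np.arctan2(L[1,1],L[0,1])).round(1),"q",s["qpos"].round(2),"F",s["force"].round(1),"w",round(s["grip_width"],1),"t",round(s["time_s"],2))
E
python3 - <<'E'
from h import *
from workcell import r
s=r.read_state(); P,T=tool_in_socket([0,0,220]); print(P,T); delta(s,P,T)
E
```

```text
[ 456.53988184 -209.68750589  268.06816362] [[-0.01599932  0.87747023  0.47936417]
 [ 0.999872    0.01404072  0.00767048]
 [ 0.          0.47942554 -0.87758256]]
row [-50.23, -61.58, -3.67, -25.64, -15.83, 61.99] dist 795.5668576863195 ang 68.92702701823006
```

```bash
python3 -m creep '[[-12,-16,-8,-6,-4,15],[-12,-16,-8,-6,-4,15],[-25,-31,-8,-12,-8,30],[-25,-31,-8,-12,-8,30],[-38,-46,-8,-18,-12,45],[-38,-46,-8,-18,-12,45],[-38,-46,-8,-18,-12,45],[-38,-46,-8,-18,-12,45]]' 1
python3 - <<'E'
from h import *
from workcell import r
s=r.read_state(); P,T=tool_in_socket([0,0,220]); insock(s); delta(s,P,T)
E
```

```text
time_s: 1.72
eef_pos: [345.5, 244.2, 288.3]
tcp_rot: [1.672, 2.309, 0.367]
force: [0.9, 0.9, -0.9]
grip_width: 85.5
sock pos [-81.4 455.6 287.5] tilt deg 7.99 jaw ang 16.9 q [ 0.73 -0.1   2.18 -0.3   0.77  0.6 ] F [ 0.9  0.9 -0.9] w 85.5 t 1.72
row [-46.39, -4.65, 3.68, -7.2, -3.52, 16.61] dist 467.70693660360973 ang 18.446098756540632
```

```bash
python3 -m creep '[[-46.4,-4.6,3.7,-7.2,-3.5,16.6],[-46.4,-4.6,3.7,-7.2,-3.5,16.6],[-46.4,-4.6,3.7,-7.2,-3.5,16.6],[-46.4,-4.6,3.7,-7.2,-3.5,16.6],[-46.4,-4.6,3.7,-7.2,-3.5,16.6],[-46.4,-4.6,3.7,-7.2,-3.5,16.6],[-46.4,-4.6,3.7,-7.2,-3.5,16.6],[-46.4,-4.6,3.7,-7.2,-3.5,16.6]]' 0
python3 - <<'E'
from h import *
from workcell import r
s=r.read_state(); P,T=tool_in_socket([0,0,220]); insock(s); delta(s,P,T)
E
```

```text
time_s: 2.38
eef_pos: [415.7, -20.5, 277.0]
tcp_rot: [1.918, 1.97, 0.499]
force: [-0.0, 0.5, 0.4]
grip_width: 0.1
sock pos [-28.9 189.8 246. ] tilt deg 0.19 jaw ang 0.6 q [-0.13 -0.17  2.31  0.15  0.51 -0.27] F [-0.   0.5  0.4] w 0.1 t 2.38
row [-19.01, 2.7, 2.54, -0.1, -0.16, 0.58] dist 193.7143262774763 ang 0.6109361675729545
```

```bash
python3 -m creep '[[-14,-1,0,0,0,0],[-14,-1,0,0,0,0],[-14,-1,0,0,0,0],[-14,-1,0,0,0,0],[-14,-1,0,0,0,0],[-14,-1,0,0,0,0]]'
python3 - <<'E'
from h import *
from workcell import r
s=r.read_state(); P,T=tool_in_socket([0,0,220]); insock(s); delta(s,P,T)
p=r.read_camera("wrist"); cv2.imwrite("pics/w1.png",p["img"][:,:,::-1]); np.save("w1.npy",{k:v for k,v in p.items() if k!="img"},allow_pickle=True)
E
```

```text
time_s: 2.88
eef_pos: [410.0, -161.9, 272.0]
tcp_rot: [1.925, 1.965, 0.496]
force: [-1.0, 0.7, 0.3]
grip_width: 0.1
sock pos [-38.3  48.5 245.4] tilt deg 0.22 jaw ang 0.3 q [-0.59 -0.08  2.25  0.49  0.61 -0.97] F [-1.   0.7  0.3] w 0.1 t 2.88
row [-4.87, 3.81, 2.52, -0.22, -0.02, 0.26] dist 66.80391156255158 ang 0.34589881215895774
```

View pics/w1.png

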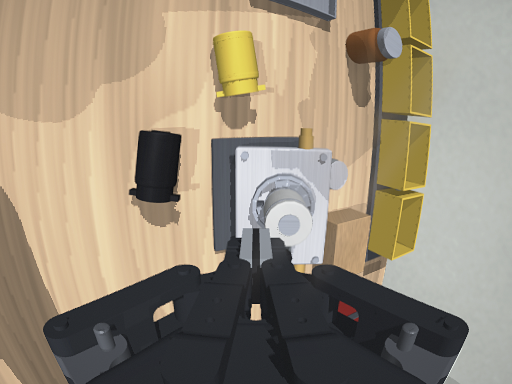

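```bash
python3 - <<'E'
import cv2
a=cv2.imread("pics/w1.png")[130:275,215:355]; cv2.imwrite("pics/w1c.png",cv2.resize(a,None,fx=4,fy=4,interpolation=cv2.INTER_CUBIC))
E
```

```text
(no output)
```

View pics/w1c.png

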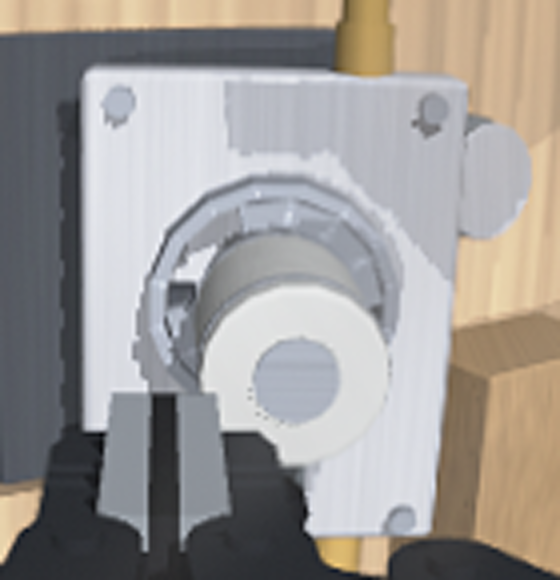

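```bash
python3 - <<'E'
from h import *
from scipy.optimize import least_squares
W=np.load("w1.npy",allow_pickle=True).item()
L=np.array([[0,0,84],[0,-62,44],[-65,-85,0],[-65,85,0],[65,-85,0],[65,85,0]],float)
u=lambda pts,s,ox,oy:(np.array(pts,float)+.5)/s-.5+[ox,oy]
S=u([(240,83),(184,275),(75,362),(345,65),(293,470),(580,150)],7,160,215)
T=u([(319,310),(465,266),(522,385),(97,388),(542,75),(97,70)],9,285,175)
V=u([(296,374),(0,0),(0,0),(83,70),(432,532),(467,82)],4,215,130); iv=[0,3,4,5]
def res(q,ws=(1,1,1)):
    o,M=sock(*q[:3]); l=L.copy(); l[2:,0]+=q[3]; l[2:,1]+=q[4]; l[2:,2]+=q[5]; X=l@M.T+o
    a=proj(C["scene"],X)-S; b=proj(C["top"],X)-T; c=(proj(W,X,True)-V)[iv]
    return np.r_[a.ravel()*ws[0],b.ravel()*ws[1],c.ravel()*ws[2],(q[5])*.1,q[3]*.1]
for ws in [(1,1,1),(1,1,0.),(0,0,1),(0,1,1),(1,0,1)]:
    s2=least_squares(lambda q:res(q,ws),[560,-210,0,0,0,0]); q=s2.x; print(ws,q.round(3))
q=least_squares(res,[560,-210,0,0,0,0]).x; print(res(q)[:-2].reshape(-1,2).round(1))
print("cart top from wrist",W["position"],f(W))
# ray crossing with sz=84 plane
o,M=sock(*SO)
d=ray(W,V[0],True); P=W["position"]; n=M[:,2]; t=((o+84*n-P)@n)/(d@n); print(M.T@(P+t*d-o))
E
```

```text
(1, 1, 1) [ 5.60501e+02 -2.08138e+02  1.10000e-02 -4.04000e-01 -1.15190e+01
 -2.79800e+00]
(1, 1, 0.0) [ 5.61834e+02 -2.08151e+02  1.60000e-02 -1.42200e+00 -1.04060e+01
 -1.57400e+00]
(0, 0, 1) [ 5.59408e+02 -2.08087e+02  7.00000e-03  9.71000e-01 -1.29990e+01
 -7.57300e+00]
(0, 1, 1) [ 5.59761e+02 -2.08387e+02  6.00000e-03  2.50000e-01 -1.21820e+01
 -5.72000e+00]
(1, 0, 1) [ 5.60422e+02 -2.07911e+02  1.20000e-02 -2.88000e-01 -1.17950e+01
 -2.83400e+00]
[[-0.2 -0.6]
 [-1.3 -0.2]
 [-0.8  1.7]
 [ 1.8  0.1]
 [-1.8  1.4]
 [-0.4 -1.2]
 [-0.5 -0.3]
 [-0.1  0.4]
 [ 0.2 -0.1]
 [-0.2 -0. ]
 [-0.1 -0.5]
 [ 0.4  0.5]
 [ 0.9  0.1]
 [-0.8 -0.2]
 [ 0.4  0.5]
 [ 0.6 -1.5]]
cart top from wrist [341.41713694 -98.4325204  396.87117465] 297.3186396354542
[-2.19428168 -0.12479794 84.        ]
```

```bash
sed -i 's/^SO=.*/SO=[560.5,-208.1,0.011]/' h.py; python3 - <<'E'
from h import *
from workcell import r
s=r.read_state(); P,T=tool_in_socket([0,-62,100]); insock(s); delta(s,P,T)
E
```

```text
sock pos [-37.3  49.7 244.6] tilt deg 0.37 jaw ang 0.7 q [-0.59 -0.08  2.25  0.49  0.61 -0.96] F [ 0.3  0.9 -0.3] w -0.1 t 2.93
row [-11.28, 3.66, 14.39, -0.25, -0.26, 0.66] dist 186.47492702294645 ang 0.7552676498717468
```

```bash
python3 -m creep '[[-11.3,3.7,5,0,0,0],[-11.3,3.7,5,0,0,0],[-11.3,3.7,5,0,0,0.6],[-11.3,3.7,14.4,-0.2,-0.3,0.7],[-11.3,3.7,14.4,-0.2,-0.3,0.7],[-11.3,3.7,14.4,-0.2,-0.3,0.7],[-11.3,3.7,14.4,-0.2,-0.3,0.7],[-11.3,3.7,14.4,-0.2,-0.3,0.7]]'
python3 - <<'E'
from h import *
from workcell import r
s=r.read_state(); P,T=tool_in_socket([0,-62,50]); insock(s); delta(s,P,T)
for n in ("scene","top","wrist"):
    p=r.read_camera(n); cv2.imwrite(f"pics/{n}2.png",p["img"][:,:,::-1])
def crop(n,x,y,w,h,k): return cv2.resize(cv2.imread(f"pics/{n}2.png")[y:y+h,x:x+w],(400,400),interpolation=cv2.INTER_CUBIC)
cv2.imwrite("pics/c2.png",np.hstack([crop("scene",150,170,110,110,0),crop("wrist",200,130,150,150,0)]))
E
```

```text
time_s: 3.6
eef_pos: [514.9, -267.1, 162.5]
tcp_rot: [1.928, 1.961, 0.499]
force: [-0.1, -0.5, 0.5]
grip_width: -0.1
sock pos [  1.4 -58.5  99. ] tilt deg 0.24 jaw ang 0.3 q [-0.65  0.35  2.06  0.77  0.44 -1.33] F [-0.1 -0.5  0.5] w -0.1 t 3.6
row [-0.37, -0.13, 4.9, -0.12, -0.2, 0.28] dist 49.155149915107906 ang 0.3641755332566113
```

View pics/c2.png

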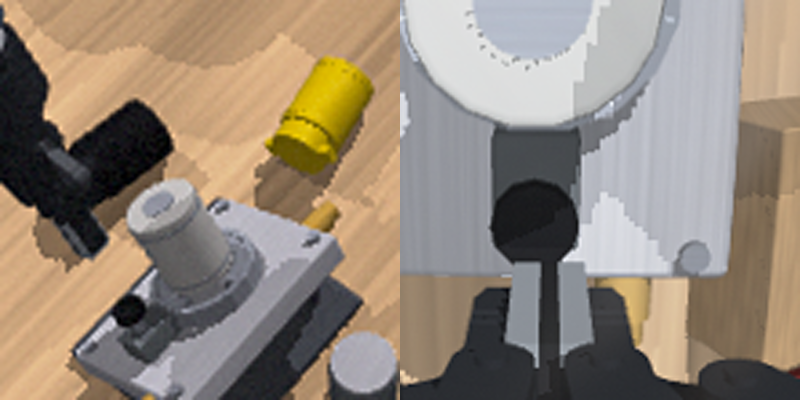

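```bash
python3 -m creep '[[-0.4,-0.3,4.0,-0.1,-0.2,0.3],[-0.4,-0.3,4.9,-0.1,-0.2,0.3],[-0.4,-0.3,4.9,-0.1,-0.2,0.3],[-0.4,-0.3,4.9,-0.1,-0.2,0.3],[-0.4,-0.3,4.9,-0.1,-0.2,0.3]]'
python3 - <<'E'
from h import *
from workcell import r
s=r.read_state(); P,T=tool_in_socket([-1.5,-62,34]); insock(s); delta(s,P,T)
p=r.read_camera("wrist"); cv2.imwrite(f"pics/w3.png",p["img"][:,:,::-1])
cv2.imwrite("pics/w3c.png",cv2.resize(p["img"][150:290,180:330,::-1],None,fx=4,fy=4))
E
```

```text
time_s: 4.17
eef_pos: [535.7, -273.7, 120.6]
tcp_rot: [1.931, 1.947, 0.498]
force: [0.2, -1.0, -0.1]
grip_width: 0.3
sock pos [ -0.6 -65.3  52.2] tilt deg 0.31 jaw ang -0.1 q [-0.64  0.45  2.04  0.92  0.37 -1.47] F [ 0.2 -1.  -0.1] w 0.3 t 4.17
row [0.34, -0.1, 1.82, 0.19, 0.25, -0.12] dist 18.567566331650728 ang 0.33436755847338673
```

View pics/w3c.png

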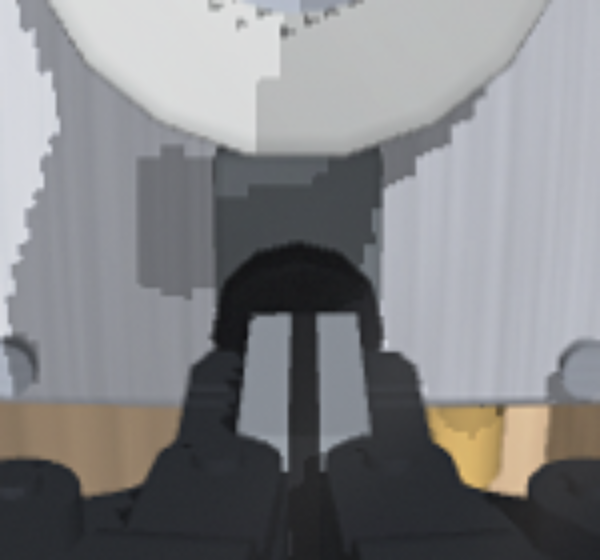

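```bash
python3 -m creep '[[0.3,0,0.5,0,0,0],[0.3,0,0.8,0,0,0],[0.3,0,1.1,0,0,0],[0.3,0,1.4,0,0,0],[0.3,0,1.6,0,0,0],[0.3,0,1.8,0,0,0],[0.3,0,1.8,0,0,0],[0.3,0,1.8,0,0,0]]'
python3 - <<'E'
from h import *
from workcell import r
s=r.read_state(); P,T=tool_in_socket([-1.5,-62,34]); insock(s); delta(s,P,T)
E
```

```text
time_s: 4.88
eef_pos: [544.1, -270.8, 104.5]
tcp_rot: [1.932, 1.946, 0.498]
force: [-12.9, 1.7, 23.5]
grip_width: -0.1
sock pos [ -0.9 -62.5  34.1] tilt deg 0.3 jaw ang -0.2 q [-0.62  0.49  2.04  0.99  0.34 -1.53] F [-12.9   1.7  23.5] w -0.1 t 4.88
row [0.05, -0.06, 0.01, 0.19, 0.23, -0.15] dist 0.8063623883475306 ang 0.3359653141288483
```

```bash
python3 -m creep '[[0,0,-3,0,0,0],[0,0,-6,0,0,0],[0,0,-9,0,0,0],[3,0,-11,0,0,0],[6,0,-11,0,0,0],[6.2,0,-11,0,0,0],[6.2,0,-11,0,0,0],[6.2,0,-11,0,0,0]]'
python3 - <<'E'
from h import *
from workcell import r
s=r.read_state(); P,T=tool_in_socket([0,0,130]); insock(s); delta(s,P,T)
p=r.read_camera("wrist"); cv2.imwrite(f"pics/w4.png",p["img"][:,:,::-1]); np.save("w4.npy",{k:v for k,v in p.items() if k!="img"},allow_pickle=True)
q=r.read_camera("scene"); cv2.imwrite(f"pics/s4.png",q["img"][:,:,::-1])
cv2.imwrite("pics/c4.png",np.hstack([cv2.resize(q["img"][200:290,150:240,::-1],(400,400),interpolation=2),cv2.resize(p["img"][120:320,160:360,::-1],(400,400),interpolation=2)]))
E
```

```text
time_s: 5.55
eef_pos: [491.0, -208.7, 199.2]
tcp_rot: [1.933, 1.948, 0.497]
force: [0.5, 0.0, 0.0]
grip_width: -0.0
sock pos [ -1.4   0.2 142.3] tilt deg 0.2 jaw ang -0.1 q [-0.57  0.21  2.15  0.67  0.43 -1.15] F [0.5 0.  0. ] w -0.0 t 5.55
row [-0.01, 0.14, 1.23, 0.08, 0.18, -0.12] dist 12.383555141298032 ang 0.22881188980761255
```

View pics/c4.png

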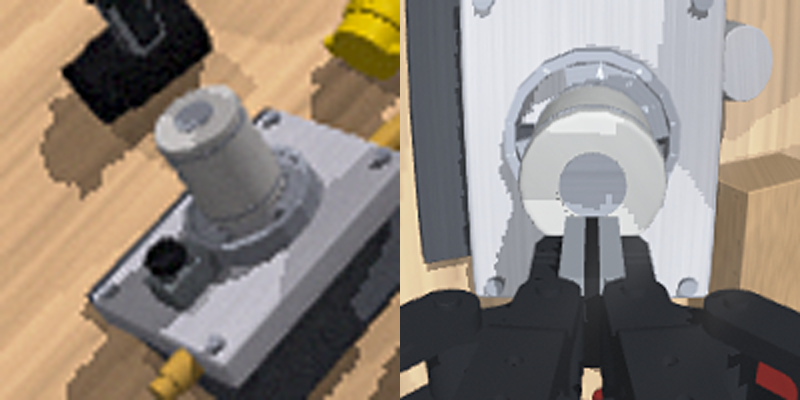

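```bash
python3 -m creep '[[0,0,0,0,0,7],[0,0,0,0,0,14],[0,0,0,0,0,21],[0,0,0,0,0,28],[0,0,0,0,0,35],[0,0,0,0,0,42],[0,0,0,0,0,49],[0,0,0,0,0,56]]' 1
python3 - <<'E'
from h import *
from workcell import r
s=r.read_state(); insock(s)
P,T=tool_in_socket([-1,0,110],-60);delta(s,P,T)
E
```

```text
time_s: 6.32
eef_pos: [490.9, -209.6, 198.7]
tcp_rot: [2.785, 0.852, 0.713]
force: [0.7, -0.2, 0.2]
grip_width: 85.3
sock pos [ -1.8  -0.7 142. ] tilt deg 0.2 jaw ang -56.6 q [-0.57  0.21  2.15  0.67  0.43 -0.17] F [ 0.7 -0.2  0.2] w 85.3 t 6.32
row [0.11, -0.02, 3.2, 0.19, 0.07, 3.44] dist 31.991320780559644 ang 3.441779292904584
```

```bash
python3 - <<'E'
from h import *
W=np.load("w4.npy",allow_pickle=True).item(); o,M=sock(*SO)
P=W["position"]; d=ray(W,(257,211),True); n=M[:,2]; t=((o+84*n-P)@n)/(d@n); print(M.T@(P+t*d-o))
E
python3 -m creep '[[0.1,0,3.2,0.2,0,3.4],[0.1,0,6,0.2,0,3.4],[0.1,0,8,0.2,0,3.4],[0.1,0,10,0.2,0,3.4],[0.1,0,10,0.2,0,3.4]]'
python3 - <<'E'
from h import *
from workcell import r
s=r.read_state(); insock(s)
P,T=tool_in_socket([-1,0,42],-60);delta(s,P,T)
p=r.read_camera("wrist"); cv2.imwrite(f"pics/w5.png",p["img"][:,:,::-1])
E
```

```text
[-2.44690372e-02 -9.93608147e-01  8.40000000e+01]
time_s: 6.73
eef_pos: [539.5, -208.0, 108.3]
tcp_rot: [2.824, 0.783, 0.717]
force: [0.5, 1.0, -0.2]
grip_width: 85.3
sock pos [-2.4  0.3 39.3] tilt deg 0.27 jaw ang -59.6 q [-0.51  0.45  2.11  1.02  0.28 -0.44] F [ 0.5  1.  -0.2] w 85.3 t 6.73
row [0.11, 0.1, -0.27, -0.2, 0.18, 0.36] dist 3.053004265191262 ang 0.4479459414175592
```

View pics/w5.png

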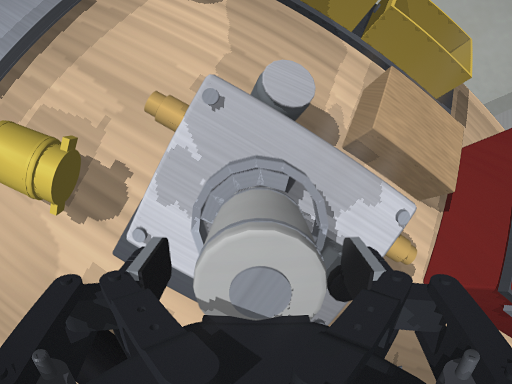

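```bash
python3 -m creep '[[0.1,0.2,-0.3,0,0,0],[0.1,0.2,-0.3,0,0,0],[0.1,0.2,-0.3,0,0,0]]' 1
python3 -m creep '[[0,0,0,0,0,0],[0,0,0,0,0,0],[0,0,0,0,0,0],[0,0,0,0,0,0],[0,0,0,0,0,0],[0,0,0,0,0,0]]' 0 45
python3 - <<'E'
from h import *
from workcell import r
s=r.read_state(); insock(s); print(s["torque"])
E
```

```text
time_s: 7.03
eef_pos: [539.8, -209.7, 116.5]
tcp_rot: [2.818, 0.783, 0.723]
force: [-0.0, 0.1, 0.1]
grip_width: 85.2
time_s: 7.53
eef_pos: [539.6, -209.1, 116.1]
tcp_rot: [2.819, 0.784, 0.722]
force: [-4.7, 1.5, 6.5]
grip_width: 53.3
sock pos [ 1.4 -0.7 46.1] tilt deg 0.03 jaw ang -59.5 q [-0.52  0.43  2.11  0.99  0.29 -0.41] F [-4.7  1.5  6.5] w 53.3 t 7.53
[-0.08322278  0.26105257 -0.00092059]
```

```bash
python3 -m creep '[[0,0,0,0,0,-5],[0,0,0,0,0,-10],[0,0,0,0,0,-15],[0,0,0,0,0,-20],[0,0,0,0,0,-25],[0,0,0,0,0,-30],[0,0,0,0,0,-35],[0,0,0,0,0,-40]]'
python3 - <<'E'
from h import *
from workcell import r
s=r.read_state(); insock(s); print(s["torque"])
E
```

```text
time_s: 8.2
eef_pos: [538.7, -209.3, 115.6]
tcp_rot: [2.273, 1.629, 0.583]
force: [-9.5, -1.1, 6.1]
grip_width: 53.2
sock pos [ 0.3 -1.  46.1] tilt deg 0.09 jaw ang -19.4 q [-0.52  0.43  2.11  0.99  0.29 -1.11] F [-9.5 -1.1  6.1] w 53.2 t 8.2
[-0.27020735  0.96775021 -0.40623276]
```

```bash
python3 -m creep '[[0,0,0,0,0,-6],[0,0,0,0,0,-12],[0,0,0,0,0,-18],[0,0,0,0,0,-24],[0,0,0,0,0,-30],[0,0,0,0,0,-36],[0,0,0,0,0,-42],[0,0,0,0,0,-43]]'
python3 - <<'E'
from h import *
from workcell import r
s=r.read_state(); insock(s); print(s["torque"])
p=r.read_camera("wrist"); cv2.imwrite(f"pics/w6.png",p["img"][:,:,::-1])
p=r.read_camera("scene"); cv2.imwrite(f"pics/s6.png",cv2.resize(p["img"][190:290,150:250,::-1],(600,600),interpolation=2))
E
```

```text
time_s: 8.87
eef_pos: [538.4, -209.0, 115.4]
tcp_rot: [1.465, 2.269, 0.379]
force: [-9.8, -0.5, 6.1]
grip_width: 53.1
sock pos [-0.  -0.7 46.1] tilt deg 0.09 jaw ang 23.7 q [-0.52  0.43  2.11  0.99  0.29 -1.86] F [-9.8 -0.5  6.1] w 53.1 t 8.87
[-0.1287631   1.03390029 -0.37719629]
```

View pics/w6.png

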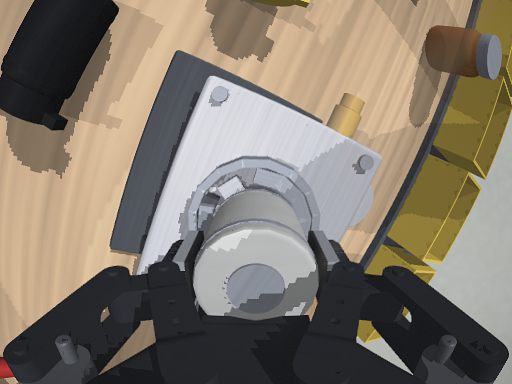

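View pics/s6.png

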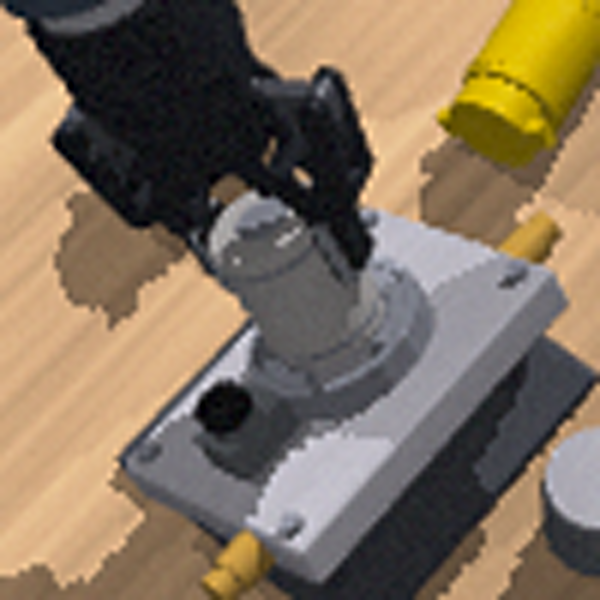

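```bash
python3 -m creep '[[0,0,-0.3,0,0,0],[0,0,-0.6,0,0,0],[0,0,-0.9,0,0,0],[0,0,-0.9,0,0,0]]'
python3 - <<'E'
from h import *
from workcell import r
s=r.read_state(); insock(s); print(s["torque"])
E
```

```text
time_s: 9.3
eef_pos: [534.9, -208.8, 123.6]
tcp_rot: [1.469, 2.266, 0.381]
force: [-2.1, 0.1, -3.3]
grip_width: 52.9
sock pos [ 0.8 -0.4 54.9] tilt deg 0.06 jaw ang 23.4 q [-0.52  0.41  2.11  0.95  0.3  -1.82] F [-2.1  0.1 -3.3] w 52.9 t 9.3
[0.11826204 0.79865536 0.05525446]
```

```bash
python3 -m creep '[[0,0,-1,0,0,0],[0,0,-2,0,0,0],[0,0,-3,0,0,0],[0,0,-4.5,0,0,0],[0,0,-6,0,0,0],[0,0,-7.5,0,0,0],[0,0,-9,0,0,0],[0,0,-9,0,0,0]]'
python3 - <<'E'
from h import *
from workcell import r
s=r.read_state(); insock(s); print(s["eef_pos"])
P=np.array([621,157.5,180.]); 
A=R.from_rotvec(s["tcp_rot"]).as_matrix(); z=np.array([0,0,-1.])
# upright: minimal rotation taking tool z to down
v=np.cross(A[:,2],z); ang=np.arcsin(np.linalg.norm(v)); T=R.from_rotvec(v/np.linalg.norm(v)*ang)*R.from_matrix(A)
delta(s,P,T.as_matrix())
q=r.read_camera("scene"); cv2.imwrite("pics/s7.png",cv2.resize(q["img"][110:290,140:380,::-1],(800,600),interpolation=2))
E
```

```text
time_s: 9.97
eef_pos: [492.4, -210.0, 204.6]
tcp_rot: [1.467, 2.263, 0.38]
force: [1.2, -0.6, -3.8]
grip_width: 53.1
sock pos [  2.4  -1.2 146.4] tilt deg 0.17 jaw ang 23.5 q [-0.58  0.21  2.14  0.66  0.45 -1.54] F [ 1.2 -0.6 -3.8] w 53.1 t 9.97
[ 492.41916217 -210.0048783   204.63093771]
row [29.43, 24.17, 8.47, 26.35, 11.56, 0.0] dist 390.1276080013693 ang 28.77476903791277
```

View pics/s7.png

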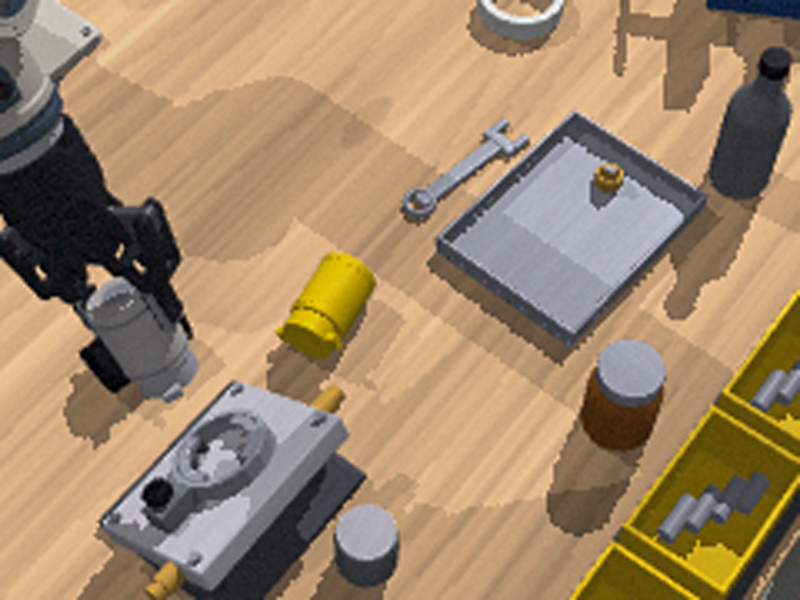

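```bash
python3 -m creep '[[1.5,1.2,-0.5,0,0,0],[4,3.2,-1,1,0.4,0],[6.5,5.2,-0.5,4,2,0],[9,7.2,0,7,3,0],[11.5,9.2,1,10,4.5,0],[14,11.2,2,13,6,0],[16.5,13.2,3,16,7,0],[19,15.2,4,19,8.4,0]]' 0 60
python3 - <<'E'
from h import *
from workcell import r
s=r.read_state(); print(s["force"],s["grip_width"],s["eef_pos"],s["qpos"].round(2))
P=np.array([621,157.5,150.]); 
A=R.from_rotvec(s["tcp_rot"]).as_matrix(); z=np.array([0,0,-1.])
v=np.cross(A[:,2],z); ang=np.arcsin(np.linalg.norm(v)); T=R.from_rotvec(v/np.linalg.norm(v)*ang)*R.from_matrix(A)
delta(s,P,T.as_matrix())
E
```

```text
time_s: 10.68
eef_pos: [565.7, 29.0, 196.9]
tcp_rot: [1.646, 2.543, 0.116]
force: [1.5, 0.4, -2.4]
grip_width: 52.9
[ 1.51792928  0.37167079 -2.44270979] 52.890307175480224 [565.67084573  28.98330126 196.88057798] [ 0.03  0.33  1.88 -0.    0.8  -0.39]
row [9.72, 9.68, 5.44, 7.1, 2.94, 0.0] dist 147.5657336909166 ang 7.688461910749236
```

```bash
python3 -m creep '[[2.5,2.5,1,2,1,0],[5,5,1.5,4,2,0],[7.2,7.2,2.5,6,2.5,0],[9,9,3.5,7,2.9,0],[9.7,9.7,4.5,7.1,2.9,0],[9.7,9.7,5.4,7.1,2.9,0],[9.7,9.7,5.4,7.1,2.9,0],[9.7,9.7,5.4,7.1,2.9,0]]'
python3 - <<'E'
from h import *
from workcell import r
s=r.read_state(); print(s["force"],s["grip_width"],s["eef_pos"],s["qpos"].round(2))
P=np.array([621,157.5,60.]); 
A=R.from_rotvec(s["tcp_rot"]).as_matrix(); z=np.array([0,0,-1.]);print(A.round(3))
v=np.cross(A[:,2],z); ang=np.arcsin(np.linalg.norm(v)); T=R.from_rotvec(v/np.linalg.norm(v)*ang)*R.from_matrix(A)
delta(s,P,T.as_matrix())
a=[]
for n,(x,y) in (("scene",(250,90)),("wrist",(180,180)),):
    q=r.read_camera(n); cv2.imwrite(f"pics/{n}8.png",q["img"][:,:,::-1]); a.append(cv2.resize(q["img"][y:y+120,x:x+120,::-1] if n=="scene" else q["img"][:,64:448,::-1],(400,400),interpolation=2))
cv2.imwrite("pics/c8.png",np.hstack(a))
E
```

```text
time_s: 11.35
eef_pos: [619.4, 153.5, 150.0]
tcp_rot: [1.709, 2.636, -0.002]
force: [0.0, 0.1, -2.9]
grip_width: 53.2
[ 0.02781099  0.05947581 -2.85237143] 53.210483636298264 [619.39686465 153.47091307 149.96490927] [ 0.22  0.54  1.65 -0.    0.95 -0.19]
[[-0.408  0.913 -0.   ]
 [ 0.913  0.408 -0.001]
 [-0.001 -0.001 -1.   ]]
row [0.31, 0.32, 9.0, -0.03, 0.06, 0.0] dist 90.06935375126841 ang 0.06538491399586385
```

View pics/c8.png

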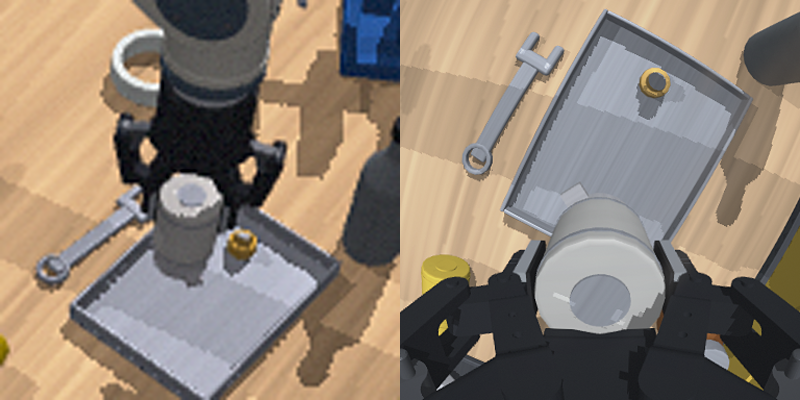

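```bash
python3 -m creep '[[0.3,0.3,1.5,0,0,0],[0.3,0.3,3.5,0,0,0],[0.3,0.3,5.5,0,0,0],[0.3,0.3,7.5,0,0,0],[0.3,0.3,8.7,0,0,0],[0.3,0.3,9.2,0,0,0],[0.3,0.3,9.3,0,0,0],[0.3,0.3,9.3,0,0,0]]'
python3 - <<'E'
from h import *
from workcell import r
s=r.read_state(); print(s["force"],s["torque"],s["eef_pos"])
a=[]
for n,(x,y) in (("scene",(250,90)),("top",(170,150)),):
    q=r.read_camera(n); cv2.imwrite(f"pics/{n}9.png",q["img"][:,:,::-1]); a.append(cv2.resize(q["img"][y:y+100,x:x+100,::-1],(400,400),interpolation=2))
cv2.imwrite("pics/c9.png",np.hstack(a))
E
```

```text
time_s: 12.12
eef_pos: [623.0, 158.2, 58.9]
tcp_rot: [1.707, 2.633, 0.003]
force: [-0.0, -0.4, -3.5]
grip_width: 52.7
[-0.03943823 -0.41925959 -3.53178965] [ 0.0341026  -0.008514   -0.01247434] [622.97556887 158.20903063  58.85639964]
```

View pics/c9.png

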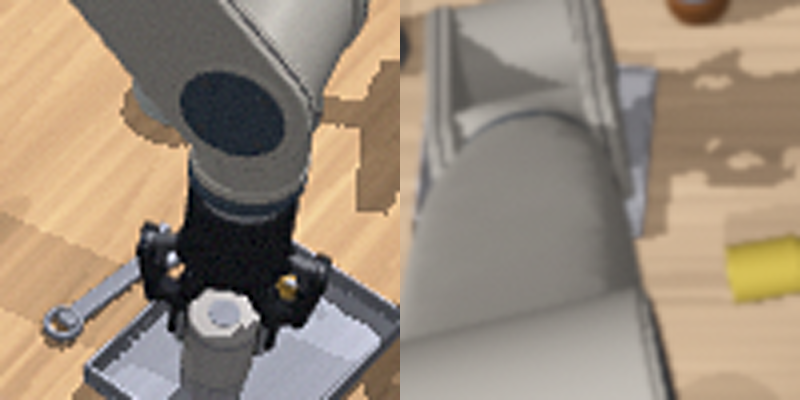

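Now descend in small steps until contact shows in the force.

```bash
python3 -m creep '[[0,0,0.2,0,0,0],[0,0,0.4,0,0,0],[0,0,0.6,0,0,0],[0,0,0.6,0,0,0]]'; python3 -m creep '[[0,0,0.1,0,0,0],[0,0,0.1,0,0,0],[0,0,0.1,0,0,0]]';  python3 -m creep '[[0,0,0.1,0,0,0],[0,0,0.1,0,0,0],[0,0,0.1,0,0,0]]'
```

```text
time_s: 12.55
eef_pos: [622.5, 158.3, 52.5]
tcp_rot: [1.707, 2.634, 0.002]
force: [0.1, 0.2, -3.6]
grip_width: 52.8
time_s: 12.8
eef_pos: [622.6, 158.3, 51.6]
tcp_rot: [1.707, 2.634, 0.002]
force: [0.1, 0.0, -3.2]
grip_width: 52.7
time_s: 13.05
eef_pos: [622.6, 158.3, 50.5]
tcp_rot: [1.707, 2.634, 0.002]
force: [0.5, 0.2, -3.6]
grip_width: 53.0
```

```bash
for i in 1 2 3 ; do  python3 -m creep '[[0,0,0.1,0,0,0],[0,0,0.1,0,0,0],[0,0,0.1,0,0,0]]' | egrep 'eef|force'; done
```

```text
eef_pos: [622.8, 158.3, 49.7]
force: [-0.0, -0.3, -2.4]
eef_pos: [622.8, 158.3, 49.6]
force: [-3.1, -1.1, 7.4]
eef_pos: [622.9, 158.2, 49.6]
force: [-5.5, -1.8, 13.2]
```

```bash
python3 -m creep '[[0,0,-0.1,0,0,0],[0,0,-0.1,0,0,0],[0,0,-0.1,0,0,0]]'; python3 -m creep '[[0,0,0,0,0,0],[0,0,0,0,0,0],[0,0,0,0,0,0],[0,0,0,0,0,0],[0,0,0,0,0,0],[0,0,0,0,0,0]]' 1
python3 -m creep '[[0,0,-1.5,0,0,0],[0,0,-3,0,0,0],[0,0,-5,0,0,0],[0,0,-8,0,0,0],[0,0,-11,0,0,0],[0,0,-14,0,0,0],[0,0,-17,0,0,0],[0,0,-17,0,0,0]]'
python3 - <<'E'
from h import *
from workcell import r
a=[]
for n in ("scene","wrist"):
    q=r.read_camera(n); cv2.imwrite(f"pics/{n}10.png",q["img"][:,:,::-1]); a.append(cv2.resize(q["img"][90:290,150:350,::-1] if n=="scene" else q["img"][:,64:448,::-1],(400,400),interpolation=2))
cv2.imwrite("pics/c10.png",np.hstack(a))
E
```

```text
time_s: 14.05
eef_pos: [622.8, 158.3, 49.6]
tcp_rot: [1.707, 2.634, 0.002]
force: [-3.2, -0.6, 8.8]
grip_width: 52.8
time_s: 14.55
eef_pos: [622.6, 158.3, 48.5]
tcp_rot: [1.707, 2.634, 0.002]
force: [0.5, -0.5, 0.0]
grip_width: 85.7
time_s: 15.22
eef_pos: [625.6, 159.2, 226.7]
tcp_rot: [1.703, 2.627, 0.015]
force: [0.9, 0.6, -0.2]
grip_width: 85.5
```

View pics/c10.png

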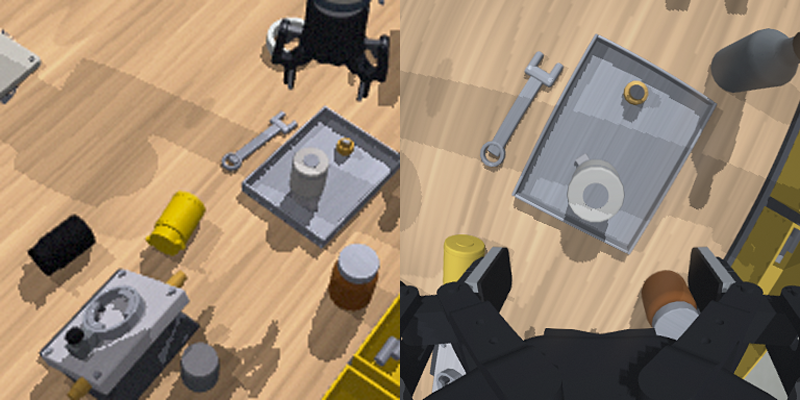

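```bash
python3 - <<'E'
from h import *
o,M=sock(*SO)
for z in (44,34): print(z,proj(C["scene"],o+M@np.array([0,-62,z])))
a=[cv2.resize(cv2.imread(f)[235:275,165:205],(400,400),interpolation=cv2.INTER_CUBIC) for f in ("pics/scene0.png","pics/scene10.png")]
cv2.imwrite("pics/b.png",np.hstack(a))
E
```

```text
44 [[184.58599086 253.5900484 ]]
34 [[186.4134562  256.15959669]]
```

View pics/b.png

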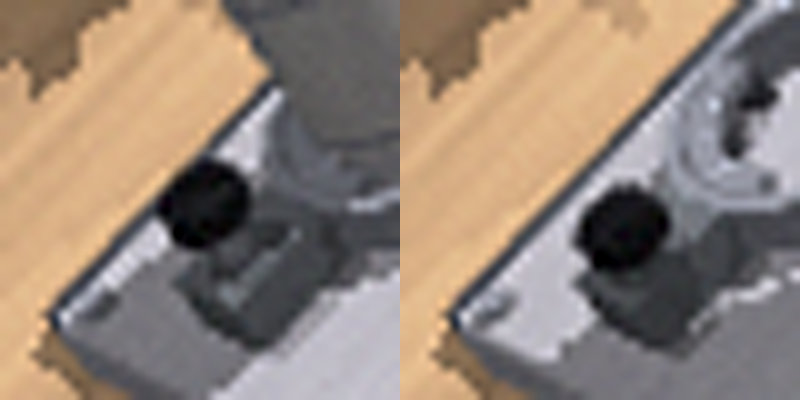

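```bash
python3 -c "
from workcell import r
print(r.hand_in())"
```

```text
the job is handed in; nothing more can be done
None
```

The spent cartridge is out of the dryer base and standing upright on its foot in the empty half of the tray, and the job is handed in. I got no verdict back.

- **Release:** I pushed the button down with the shut fingers until the force rose to about 27 N, well above the 4 N it needs. In the scene picture its cap has moved by about the amount a full 10 mm would give, and it is still down.
- **Twist and lift:** I gripped the barrel and turned it 83° anticlockwise. It then came out along the axis freely: as it left the socket, the force was only its own weight, about 3 to 4 N.
- **Setting down:** I lowered it in small steps until it touched the tray floor, pressing at up to about 13 N before easing off to about 9 N. Then I opened the fingers and backed off 17 cm.

In the last pictures the cartridge stands upright, well inside the walls and clear of the coupling. The other things look to be where they were, and the gripper is empty and touching nothing. I judged all of this by eye, apart from the button's travel, and did not measure the cartridge's final lean or position. The last time reading was 15.2 s of the 58 s allowed.

One mismatch early on: the socket is about 11 mm off the plate's centre, so my first fit was several pixels out. I refitted it with that offset and a wrist picture, and the grasp and turn then gave no trouble.

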